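# Shift the locked stop of a dowelling jig and seat the block against it

## Task

The stop of this dowelling jig is locked one notch too far out for the pine block on it. With the fingertips press down the spring key that stands in the middle window of the metal stop bar and, keeping it down, slide the bar one notch to the right, towards the block's end of the jig, until the key snaps up into the bar's next window; then push the pine block flat against the fence and along the fence until its end butts against the wooden stop. Only touch and push: do not pick up or tip the block, and leave the other things where they are.

Things in the scene. Friction and masses are not known exactly. Their poses are not given: they have to be found in the camera images.
- jig: Dowelling jig screwed to the bench: plywood base 205 x 390 x 24 mm (x, y, z). Origin: centre of its underside, on the bench. x points away from the robot's side to the fence, y along the jig to the left, z up. Two guide rails with metal caps (tops at z = 43.5 mm) run along y at x = -102 to -88 and -37 to -23 mm; the stop bar slides between them.
- fence_face (a point): Point on the fence's face that looks to the robot, at jig x = +78.5 mm, y = 0, at the height of the bed (z = 24 mm). The wooden fence is 22 mm thick, as long as the jig, its top 66 mm above the bench. The flat bed runs from the far rail (jig x = -23 mm) to this face. Axes as the jig's.
- stop_bar (a joint): Position of the metal stop bar in m: 0 = locked in its middle window, as at the start (1.5 mm of play either way); grows as the bar slides to the right (the jig's -y). Notches are 64 mm apart: the next one to the right is at +0.064. Slides with about 1.5 N of friction, plus up to 2 N where it rubs on the pressed key.
- bar_window (a point): Centre of the bar's middle window at the height of the bar's top face (z = 40 mm over the jig's origin; the underside is at 30 mm); moves with the bar. The bar is 54 mm wide and has three windows through it, each 44 mm long (along y) and 40 mm wide (along x), with webs of 20 mm between them. A closed pair of fingertips fits into a window and can push on its end.
- lock_key (a joint): How far the spring key is pressed, in m: 0 = up, its top 2 mm above the bar; 0.0165 = down at a hard stop, flush with the plate under the bar. Pressed more than 0.012 it frees the bar. Spring: 3 N at the top, 8 N at the bottom. A web slid over the pressed key keeps it down; it snaps up by itself when the next window is over it, and locks the bar.
- key_top (a point): Centre of the top face of the spring key, a dark steel block 41 mm long (along the jig's y) and 20 mm wide that stands in a window of the bar; goes down with the key. Up: 42 mm over the jig's origin, at jig x = -62.5 mm, y = 0.
- stop_face (a point): Centre of the stop's working face (the side that looks to the jig's -y, towards the block). The stop is a wooden cross-piece 24 mm thick and 72.5 mm high over the bench, fixed on the left end of the bar and reaching across the bed to the fence; moves with the bar. Axes as the jig's.
- pine_block: Loose pine block 38 x 62 x 30 mm (x, y, z), about 40 g, lying on the bed right of the stop, 6 to 12 mm away from the fence and a little askew. Origin: centre of its underside; y is its long axis, roughly along the jig's y.
- turned_foot: Small dark turned foot, 25 mm across and 38 mm high, standing on the bed left of the stop: leave it. Origin: centre of its underside.
- screwdriver: Screwdriver with red handle, 206 mm long, 25 mm thick, lying behind the fence: leave it. Origin near its middle.
- screw_box: Small open carton of screws, 64 x 66 x 33 mm, behind the fence: leave it. Origin: centre of its underside.
- pencil: Flat red carpenter's pencil, 160 mm long, 9 mm thick, on the bench in front of the jig: leave it.
- spare_offcut: Spare pine offcut 45 x 75 x 22 mm on the bench in front of the jig, not the block on the bed: leave it.
- tape_measure: Yellow tape measure, 37 x 77 x 63 mm, standing behind the jig on the left: leave it.
Not all that is in view belongs to the job. Leave any green look-alike of the pine_block alone.

How it is judged:
By the outcome, as a careful person would: the job done as asked, in the order asked, and still so for the second after the job is handed in, with the robot touching nothing.
It also fails if it takes over 58 s, if anything falls off the work surface, if the arm or the gripper's body presses on something with over 40 N, if the wrist force passes 120 N, or if a joint passes its speed limit or range.

## Robot

A 6-joint arm with a two-finger parallel gripper is mounted at the origin on a cart in front of the work surface, level with it; the furniture and walls round the work are solid. World frame = base frame: x ahead of the robot, y to its left, z up, the work surface at z = 0. Lengths are in m, angles in degrees, forces in N, time in s.
With the tool pointing down it reaches from about 0.25 to 0.725 m from the base axis. Payload 9.7 kg.
Tool frame: the origin (TCP) lies midway between the tips of the shut fingers; the grasp point (between the pads) lies 19 mm behind it; z points along the fingers, y is the line along which they close (so a half turn about z gives the same grasp; the last joint's range is limited). The gripper opens to 85 mm and grips with 20 to 120 N. Pads are 22 mm wide; open, the fingers measure 114 mm over their backs; the gripper's body (76 mm by 85 mm) begins 54 mm behind the grasp point. The pads swing forward as they close: fully open they stand 13 mm farther back than shut.
Start: joints at [-71.677, 4.979, 10.078, 95.1, 0, 90], TCP at [0.173, -0.522, 0.231] pointing down, gripper open.
Joint ranges: [-179.16, 179.16], [-48.56, 103.87], [-65.8, 70.77], [-126.05, 130.52], [-82.76, 87.17], [-180, 180]. Speed limits (degrees/s): [127.2, 127.2, 147.25, 180, 180, 180].

## Interface

Orientations are given as [roll, pitch, yaw] about the fixed x, y, z axes, in that order (R = Rz(yaw) Ry(pitch) Rx(roll)).
In Python, from workcell import * gives the robot as it stands.
- The arm moves only by the tool servo_tool, never from a script. Its argument "moves" is a list of rows, each a list of 4 numbers: the shift along the world's x, y, z in shares of 80 cm (1.0 is 80 cm), then the turn about the world's z in shares of pi/2 rad (1.0 is pi/2 rad). A call has 1 to 20 rows; each row is the pose to reach, as a shift and turn from the pose commanded when the call began; what a row does not reach only later rows make up. A row lasts 1/12 s, in which the tool goes at most 41.7 mm and 7.16 degrees, less where a joint would pass 70% of its speed; a pose out of reach is approached as far as the arm can. A call with a gripper value outside its range is refused whole. "claw" is the closure, from 0 (fully open) to 1 (shut), set as the call begins (left out, the last holds). The fingers move at their own pace and stop on an object; "force" is the grip in N (left out, the last holds). Time passes only in rows, so rows that repeat a pose let the fingers close. It gives the time, the measured TCP pose, the force, the opening and the grip force at its end, in the units of the state.
- get_obs(): the state, without advancing time (a new reading comes with each control period).
- camera(name): name is "side" or "top"; returns the picture (384x512x3 uint8, red, green, blue); there is no depth.
- get_calibration(name): a dict with "fx", "fy", "cx", "cy" (pixels), "rvec" (rotation vector, rad) and "tvec" (3), from world to camera coordinates, as OpenCV has them. Camera axes: x right, y down, z forward; pixel columns grow to the right and rows downward; lengths in m; the calibration is good to about 2 mm. A picture is of the moment at which its call begins. get_calibration takes no time and is no camera call.
- job_done(): hands the job in; it is judged then, once.
The state is a dict: "time": time; "q": joint angles; "qd": joint speeds; "joint_efforts": joint torques, N m; "ee_pos": TCP position; "tcp_rot": TCP orientation; "wrist_force": force on the tool from outside, world axes, zero at the start; "torque": the same for the moment, N m; "opening": finger opening in m; "grasp_force": force on a finger pad.
Only numpy, scipy, OpenCV 4.12 (cv2) and the standard library are available. Lean on these libraries where they do the work, as an engineer would, in place of code of your own. Each camera call takes 0.05 s, during which the arm holds its last target. There are 200 camera calls.

## Working session

There is one attempt and no reset: what is moved stays moved. The work goes in short steps, Python scripts to look and compute and a tool call to move; the robot and the scene stay as the last step left them, time stands still between calls to the robot, and variables do not carry over. Pictures are saved under pics/ and viewed, at most 10 in all, crops included, and the job is handed in when it is done.

Besides the shell and the picture viewer there is one more tool, called by a JSON object that holds its "api" and its "payload", one argument or row to a line. servo_tool: Moves the arm, as the interface text tells. Its arguments: {"type":"object","properties":{"moves":{"type":"array","items":{"type":"array","items":{"type":"number"}}},"claw":{"type":"number"},"force":{"type":"number"}},"required":["moves"]}

```bash
mkdir -p pics; cat > h.py <<'E'
from workcell import *
import numpy as np, cv2
def cal(n):
    c=get_calibration(n); K=np.array([[c['fx'],0,c['cx']],[0,c['fy'],c['cy']],[0,0,1.]])
    return K,np.array(c['rvec'],float).reshape(3),np.array(c['tvec'],float).reshape(3)
def ray(n,uv):
    K,r,t=cal(n);R=cv2.Rodrigues(r)[0]; d=R.T@np.linalg.solve(K,[uv[0],uv[1],1.]); return -R.T@t,d/np.linalg.norm(d)
def onz(n,uv,z):
    o,d=ray(n,uv); return o+d*(z-o[2])/d[2]
def tri(a,b):
    o1,d1=ray('top',a);o2,d2=ray('side',b)
    s=np.linalg.lstsq(np.c_[d1,-d2],o2-o1,rcond=None)[0]; p,q=o1+s[0]*d1,o2+s[1]*d2
    return (p+q)/2,np.linalg.norm(p-q)
def proj(n,P):
    K,r,t=cal(n); return cv2.projectPoints(np.array(P,float).reshape(-1,1,3),r,t,K,None)[0].reshape(-1,2)
def snap(n,f=None):
    im=camera(n)
    if f: cv2.imwrite('pics/'+f,im[:,:,::-1])
    return im
E
python3 - <<'E'
from h import *
a=snap('top','top0.png');b=snap('side','side0.png')
for n in('top','side'): print(n,ray(n,(256,192)),cal(n)[0][0,0])
o=get_obs();print(o['time'],o['ee_pos'],o['tcp_rot'],o['wrist_force'])
E
```

```text
top (array([0.32710247, 0.04311384, 1.4107705 ]), array([ 0.16101519,  0.01234194, -0.98687476])) 494.5884014275632
side (array([0.11141584, 0.67042433, 0.52686803]), array([ 0.46648046, -0.70229246, -0.53775578])) 406.18547436570503
0.1 [ 0.17283437 -0.52193237  0.23068169] [-1.79935118e+02  2.50481634e-03  1.83225229e+01] [-0.22461374  0.06345459  0.53605691]
```

View pics/top0.png

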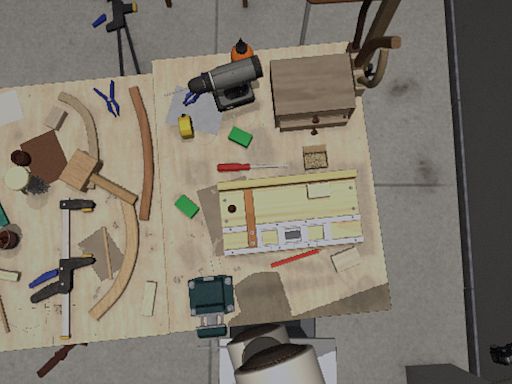

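View pics/side0.png

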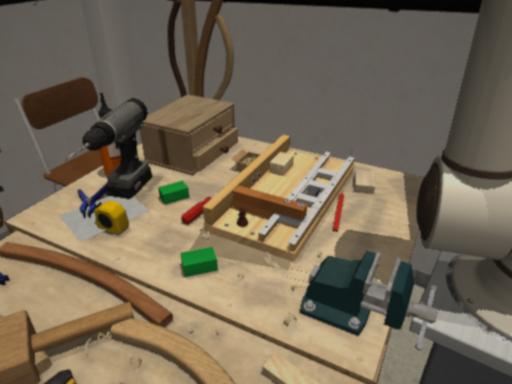

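The top view shows the jig at (218-362, 170-255), the key near (293,234) and the pine block near (318,190). The look-alikes are the green blocks at (240,137) and (187,206), and the spare offcut at (346,260). The turned foot is at (232,209). I choose the pine-coloured block on the bed at (318,190), which is side (281,162). I'll check this in one close crop.

```bash
python3 - <<'E'
import cv2,numpy as np
a=cv2.imread('pics/top0.png')[160:265,210:370];b=cv2.imread('pics/side0.png')[130:260,195:365]
cv2.imwrite('pics/c_top.png',cv2.resize(a,None,fx=5,fy=5,interpolation=cv2.INTER_CUBIC))
cv2.imwrite('pics/c_side.png',cv2.resize(b,None,fx=4.5,fy=4.5,interpolation=cv2.INTER_CUBIC))
E
```

```text
(no output)
```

View pics/c_top.png

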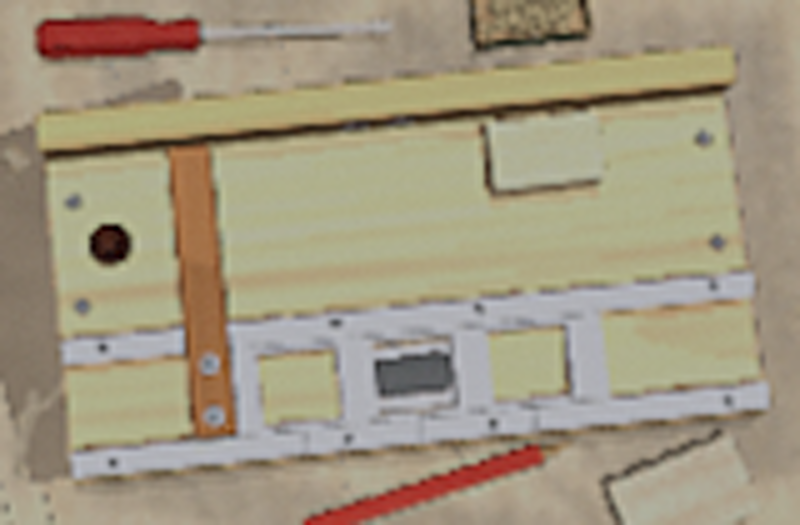

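View pics/c_side.png

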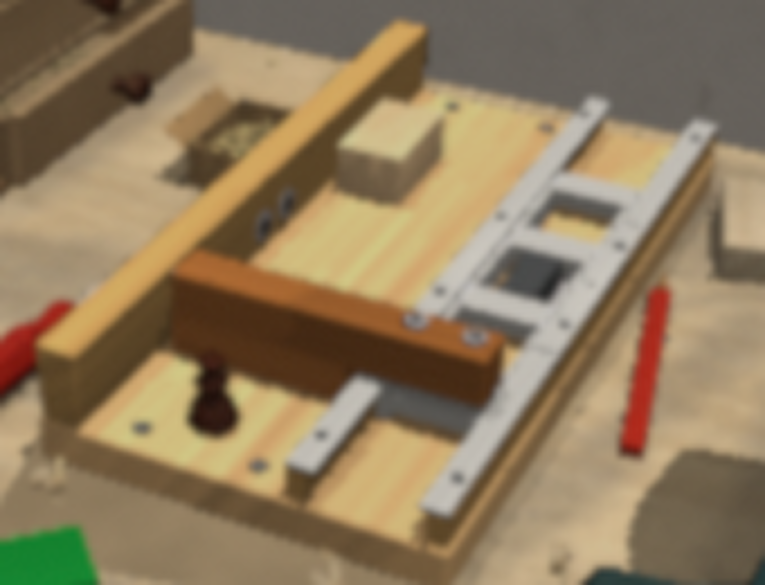

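The crops confirm the choice. The pine block on the bed is at crop (545,150), with a light top and a gap to the fence. The key is the dark block at top-crop (413,374), in the middle window, and the stop is at x≈195. Next I'll measure.

```bash
cat > m.py <<'E'
from h import *
T=lambda x,y:(210+x/5-.4,160+y/5-.4)
S=lambda x,y:(195+x/4.5-.4,130+y/4.5-.4)
E
python3 - <<'E'
from m import *
np.set_printoptions(precision=4,suppress=True)
for nm,a,b in [('key',T(413,374),S(523,272)),('fenceBR',T(733,47),S(427,32)),('fenceBL?',T(45,152),S(72,358)),('railNR',T(768,408),S(714,128)),('railNL',T(73,478),S(432,516)),
 ('blkFL',T(495,192),S(392,160)),('blkBR',T(598,110),S(383,98)),('blkFR',T(602,182),S(441,118)),('blkBL',T(487,123),S(338,147)),('stopNR screw',T(213,415),S(475,336)),('far screw',T(208,364),S(416,319))]:
    print(nm,*tri(a,b))
# jig fit: jig xy, z, top pixel
L=[((.1005,.195),.066,T(40,115)),((.1005,-.195),.066,T(733,47)),((.0785,.195),.066,T(45,152)),((.0785,-.195),.066,T(735,90)),
((-.102,.195),.0435,T(73,478)),((-.102,-.195),.0435,T(768,408)),((-.023,.195),.0435,T(63,342)),((-.023,-.195),.0435,T(752,272)),((-.037,.195),.0435,T(64,363)),((-.037,-.195),.0435,T(754,298)),((-.0625,0),.042,T(413,374))]
J=np.array([l[0] for l in L]);W=np.array([onz('top',l[2],l[1])[:2] for l in L])
jm,wm=J.mean(0),W.mean(0);A=(J-jm)[:,0]+1j*(J-jm)[:,1];B=(W-wm)[:,0]+1j*(W-wm)[:,1]
k=(B*A.conj()).sum()/(abs(A)**2).sum();th=np.angle(k);R=np.array([[np.cos(th),-np.sin(th)],[np.sin(th),np.cos(th)]]);t=wm-R@jm
print('scale',abs(k),'th',np.degrees(th),'t',t);print('res mm',1e3*((W-t)@R-J))
f=lambda n,uv,z:((onz(n,uv,z)[:2]-t)@R)
print('key side',f('side',S(523,272),.042))
for p in [(487,123),(598,110),(602,182),(495,192)]: print('blk jig',f('top',T(*p),.054))
for p in [(338,147),(383,98),(441,118),(392,160)]: print('blk jig side',f('side',S(*p),.054))
print('stop',f('top',T(212,147),.0725),f('top',T(236,433),.0725),'window',f('top',T(412,374),.04))
np.savez('jig.npz',th=th,t=t)
for p in [(-.0625,0),(-.0625,-.02),(0,-.0)]: print(R@p+t)
E
```

```text
key [ 0.4336 -0.0396  0.0403] 0.0034053779502302545
fenceBR [ 0.6049 -0.2231  0.0584] 0.017763631540446558
fenceBL? [0.5544 0.1646 0.0611] 0.0037543389870950705
railNR [ 0.4141 -0.2355  0.0404] 0.000949825982490226
railNL [0.3778 0.1484 0.04  ] 0.006633780476382959
blkFL [ 0.5346 -0.0847  0.0526] 0.005759252908040638
blkBR [ 0.5784 -0.144   0.053 ] 0.00040263563086918375
blkFR [ 0.5395 -0.145   0.0505] 0.0032567262540625736
blkBL [ 0.5709 -0.0823  0.0514] 0.000494860883441412
stopNR screw [0.4068 0.0694 0.0743] 0.0011364150670017832
far screw [0.4344 0.0723 0.0747] 0.00044835405230191636
scale 0.9849070539115706 th 5.5909582106719835 t [ 0.4928 -0.035 ]
res mm [[-1.4055 -2.5708]
 [-0.2446  1.3134]
 [-0.3497 -3.6418]
 [-2.4678  3.3597]
 [ 2.095  -2.6018]
 [ 3.4691  3.6164]
 [-2.0919 -3.2843]
 [-0.0928  2.5337]
 [ 0.2909 -2.8788]
 [-0.5711  3.3261]
 [ 1.3684  0.8283]]
key side [-0.0586  0.0041]
blk jig [ 0.0729 -0.0543]
blk jig [ 0.0742 -0.1167]
blk jig [ 0.0337 -0.1141]
blk jig [ 0.0338 -0.0544]
blk jig side [ 0.0707 -0.0504]
blk jig side [ 0.074 -0.115]
blk jig side [ 0.0348 -0.1075]
blk jig side [ 0.0386 -0.0506]
stop [0.071  0.0994] [-0.0856  0.101 ] window [-0.0609  0.0012]
[ 0.4306 -0.0411]
[ 0.4326 -0.061 ]
[ 0.4928 -0.035 ]
```

The rows are not in the units I measure in: shifts go in shares of 80 cm and turns go in shares of pi/2 rad. I convert before sending: 48.1 cm / 80 = 0.6013, 25.9 cm / 80 = 0.3238, -0.22 rad / 1.5708 = -0.1401.

{"api": "servo_tool", "payload": {
  "moves": [
    [0.025,0.05,0,-0.0318],
    [0.05,0.0938,0,-0.0637],
    [0.075,0.1375,0,-0.0955],
    [0.1,0.1875,0,-0.1401],
    [0.125,0.2313,0,-0.1401],
    [0.15,0.2788,0,-0.1401],
    [0.175,0.325,0,-0.1401],
    [0.2,0.3713,0,-0.1401],
    [0.225,0.4175,0,-0.1401],
    [0.25,0.465,0,-0.1401],
    [0.275,0.51,0,-0.1401],
    [0.3,0.5563,-0.025,-0.1401],
    [0.3238,0.6013,-0.0625,-0.1401],
    [0.3238,0.6013,-0.1125,-0.1401],
    [0.3238,0.6013,-0.15,-0.1401],
    [0.3238,0.6013,-0.1875,-0.1401],
    [0.3238,0.6013,-0.2,-0.1401],
    [0.3238,0.6013,-0.2,-0.1401],
    [0.3238,0.6013,-0.2,-0.1401]
  ],
  "claw": 1,
  "force": 20
}}

```text
time: 1.68
ee_pos: [0.4321, -0.0413, 0.0724]
tcp_rot: [180.0, -0.0, 5.7]
wrist_force: [0.5, -0.2, 0.2]
opening: 0.0
grasp_force: 0.0
```

```bash
python3 - <<'E'
from m import *
import cv2
a=snap('top')[160:265,210:370,::-1];b=snap('side')[130:260,195:365,::-1]
a=cv2.resize(a,(400,262),interpolation=cv2.INTER_CUBIC);b=cv2.resize(b,(400,306),interpolation=cv2.INTER_CUBIC)
cv2.imwrite('pics/c1.png',np.vstack([a,b]))
o=get_obs();print(o['time'],o['ee_pos'],o['tcp_rot'],o['wrist_force'],o['opening'])
E
```

```text
1.7833 [ 0.43312582 -0.04151879  0.07364777] [179.96496107  -0.18144893   5.68134778] [-0.07865729  0.01076187  0.67366989] -3.954274101944652e-05
```

View pics/c1.png

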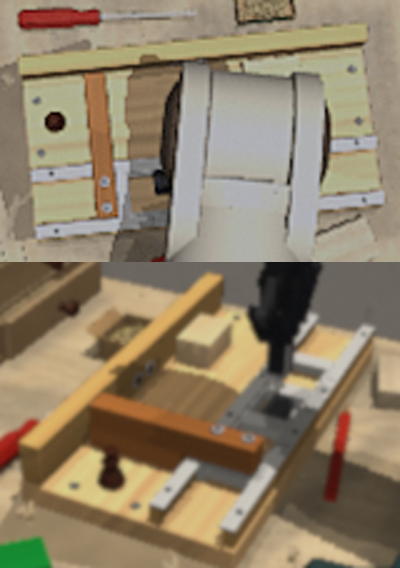

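The fingertips are above the key in the side view, at (280,370). Now I press it.

Scaled: -4.4 cm / 80 = -0.055, -4.3 cm / 80 = -0.0538.

{"api": "servo_tool", "payload": {
  "moves": [
    [-0.0013,0,-0.015,0],
    [-0.0013,0,-0.0275,0],
    [-0.0013,0,-0.035,0],
    [-0.0013,0,-0.04,0],
    [-0.0013,0,-0.045,0],
    [-0.0013,0,-0.05,0],
    [-0.0013,0,-0.0538,0],
    [-0.0013,0,-0.055,0],
    [-0.0013,0,-0.055,0],
    [-0.0013,0,-0.055,0]
  ]
}}

```text
time: 2.62
ee_pos: [0.4307, -0.0412, 0.0275]
tcp_rot: [180.0, 0.0, 5.7]
wrist_force: [-4.1, -0.5, 7.0]
opening: -0.0
grasp_force: 3.5
```

Scaled: -5.6 cm / 80 = -0.07, -1.2 cm / 80 = -0.015.

{"api": "servo_tool", "payload": {
  "moves": [
    [0.0005,-0.005,0,0],
    [0.001,-0.01,0,0],
    [0.0015,-0.015,0,0],
    [0.002,-0.02,0,0],
    [0.0025,-0.0263,0,0],
    [0.0031,-0.0325,0,0],
    [0.0038,-0.0388,0.0006,0],
    [0.0044,-0.045,0.0013,0],
    [0.005,-0.0513,0.0013,0],
    [0.0056,-0.0575,0.0013,0],
    [0.0063,-0.0638,0.0013,0],
    [0.0069,-0.07,0.0013,0],
    [0.0069,-0.07,0.0013,0]
  ]
}}

```text
time: 3.7
ee_pos: [0.4368, -0.0969, 0.028]
tcp_rot: [-179.9, -0.0, 5.7]
wrist_force: [1.9, 2.8, -0.5]
opening: 0.0001
grasp_force: 1.2
```

```bash
python3 - <<'E'
from m import *
a=snap('top')[160:265,210:370,::-1];b=snap('side')[130:260,195:365,::-1]
a=cv2.resize(a,(400,262),interpolation=cv2.INTER_CUBIC);b=cv2.resize(b,(400,306),interpolation=cv2.INTER_CUBIC)
cv2.imwrite('pics/c2.png',np.vstack([a,b]))
o=get_obs();print(o['time'],o['ee_pos'],o['wrist_force'])
E
```

```text
3.8 [ 0.43645949 -0.09692672  0.0280496 ] [ 1.00239296  1.75363219 -0.62145118]
```

View pics/c2.png

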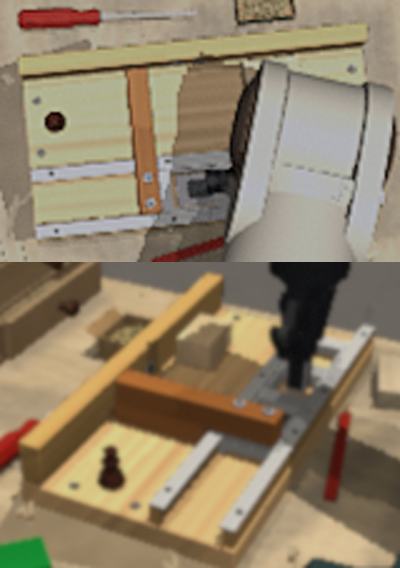

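The bar slides with the fingers: the stop in the top crop went from x≈95 to 138, about 48 mm. I carry on slowly until it locks.

Scaled: -1.4 cm / 80 = -0.0175, -1.2 cm / 80 = -0.015.

{"api": "servo_tool", "payload": {
  "moves": [
    [0.0005,-0.005,0,0],
    [0.001,-0.01,0,0],
    [0.0013,-0.0125,0,0],
    [0.0015,-0.015,0,0],
    [0.0018,-0.0175,0,0],
    [0.0018,-0.0175,0,0]
  ]
}}

```text
time: 4.3
ee_pos: [0.4378, -0.1107, 0.0281]
tcp_rot: [-179.9, 0.0, 5.7]
wrist_force: [1.8, 4.1, -1.5]
opening: -0.0005
grasp_force: 2.0
```

Scaled: -0.3 cm / 80 = -0.0038, -0.15 cm / 80 = -0.0019.

{"api": "servo_tool", "payload": {
  "moves": [
    [0.0003,-0.0019,0,0],
    [0.0004,-0.0038,0,0],
    [0.0004,-0.0038,0,0]
  ]
}}

```text
time: 4.55
ee_pos: [0.438, -0.1143, 0.0282]
tcp_rot: [180.0, 0.0, 5.7]
wrist_force: [0.4, 0.9, 0.0]
opening: -0.0
grasp_force: 0.6
```

Scaled: -0.25 cm / 80 = -0.0031, -0.2 cm / 80 = -0.0025.

{"api": "servo_tool", "payload": {
  "moves": [
    [0.0003,-0.0013,0,0],
    [0.0003,-0.0025,0,0],
    [0.0004,-0.0031,0,0],
    [0.0004,-0.0031,0,0]
  ]
}}

```text
time: 4.88
ee_pos: [0.4381, -0.1155, 0.0282]
tcp_rot: [-179.8, 0.0, 5.8]
wrist_force: [0.5, 10.3, 0.4]
opening: -0.0002
grasp_force: 4.8
```

The force rises to 10 N with no more travel, so the bar has locked. Now I back off, lift and look.

Scaled: -12 cm / 80 = -0.15, -9 cm / 80 = -0.1125.

{"api": "servo_tool", "payload": {
  "moves": [
    [0,0.0038,0,0],
    [0,0.005,0.0063,0],
    [0,0.005,0.0375,0],
    [0,0.005,0.0688,0],
    [0.025,0.005,0.0875,0],
    [0.0625,-0.025,0.0875,0],
    [0.0625,-0.075,0.0875,0],
    [0.0625,-0.1125,0.0875,0],
    [0.0625,-0.15,0.0875,0],
    [0.0625,-0.15,0.0875,0]
  ]
}}

```text
time: 5.72
ee_pos: [0.4883, -0.241, 0.0984]
tcp_rot: [179.9, 0.0, 5.5]
wrist_force: [0.4, 0.6, 0.4]
opening: -0.0002
grasp_force: 0.0
```

```bash
python3 - <<'E'
from m import *
a=snap('top')[160:265,210:370,::-1];b=snap('side')[130:260,195:365,::-1]
a=cv2.resize(a,(480,315),interpolation=cv2.INTER_CUBIC)
b=cv2.resize(b,(480,367),interpolation=cv2.INTER_CUBIC)[95:]
cv2.imwrite('pics/c3.png',np.vstack([a,b]))
o=get_obs();print(o['time'],o['ee_pos'],o['wrist_force'])
E
```

```text
5.8167 [ 0.48810886 -0.23773203  0.09837789] [ 0.04079996  0.75771433 -1.30501515]
```

View pics/c3.png

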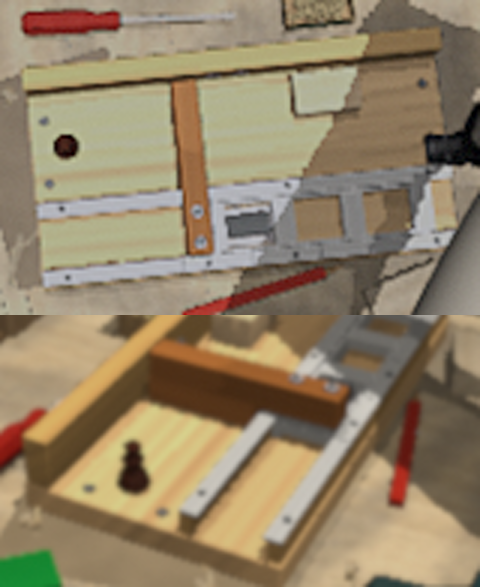

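The key stands up in the left window at (248,222) and the stop has moved one notch, with the block untouched. Now I come down on the near side of the block.

Scaled: 11.7 cm / 80 = 0.1463, -5.8 cm / 80 = -0.0725.

{"api": "servo_tool", "payload": {
  "moves": [
    [0.0063,0.0375,0,0],
    [0.0125,0.075,0,0],
    [0.0213,0.1125,0,0],
    [0.0288,0.1463,0,0],
    [0.0288,0.1463,-0.025,0],
    [0.0288,0.1463,-0.0563,0],
    [0.0288,0.1463,-0.0725,0],
    [0.0288,0.1463,-0.0725,0]
  ]
}}

```text
time: 6.48
ee_pos: [0.5095, -0.118, 0.0376]
tcp_rot: [-179.9, 0.2, 5.8]
wrist_force: [-0.6, 0.3, -0.8]
opening: -0.0
grasp_force: 0.0
```

Scaled: 1.75 cm / 80 = 0.0219, 1.6 cm / 80 = 0.02.

{"api": "servo_tool", "payload": {
  "moves": [
    [0.005,0.0005,0,0],
    [0.01,0.001,0,0],
    [0.0138,0.0014,0,0],
    [0.0169,0.0016,0,0],
    [0.02,0.002,0,0],
    [0.0219,0.0021,0,0],
    [0.0219,0.0021,0,0],
    [0.0219,0.0021,0,0]
  ]
}}

```text
time: 7.15
ee_pos: [0.529, -0.118, 0.0403]
tcp_rot: [180.0, 0.0, 5.7]
wrist_force: [-0.4, -0.6, -0.4]
opening: 0.0001
grasp_force: 0.0
```

Not firmly against the fence yet, so I push on slowly.

Scaled: 0.3 cm / 80 = 0.0038, 0.2 cm / 80 = 0.0025.

{"api": "servo_tool", "payload": {
  "moves": [
    [0.0013,0.0001,0,0],
    [0.0025,0.0003,0,0],
    [0.0038,0.0004,0,0],
    [0.0038,0.0004,0,0]
  ]
}}

```text
time: 7.48
ee_pos: [0.5313, -0.1177, 0.0402]
tcp_rot: [180.0, 0.1, 5.7]
wrist_force: [-5.0, -0.9, 3.5]
opening: 0.0001
grasp_force: 2.4
```

Scaled: 0.3 cm / 80 = 0.0038, 0.2 cm / 80 = 0.0025.

{"api": "servo_tool", "payload": {
  "moves": [
    [0.0013,0.0001,0,0],
    [0.0025,0.0003,0,0],
    [0.0038,0.0004,0,0],
    [0.0038,0.0004,0,0]
  ]
}}

```text
time: 7.82
ee_pos: [0.5313, -0.1177, 0.0402]
tcp_rot: [180.0, 0.4, 5.7]
wrist_force: [-21.7, -3.3, 14.1]
opening: 0.0002
grasp_force: 10.7
```

The block is flat against the fence at 20 N. Next I go round to its right end.

Scaled: -5.8 cm / 80 = -0.0725, 5 cm / 80 = 0.0625.

{"api": "servo_tool", "payload": {
  "moves": [
    [-0.0075,-0.0008,0,0],
    [-0.015,-0.0013,0,0],
    [-0.015,-0.0013,0.0375,0],
    [-0.015,-0.025,0.0625,0],
    [0,-0.05,0.0625,0],
    [0.025,-0.0725,0.0625,0],
    [0.0375,-0.0725,0.0625,0],
    [0.0375,-0.0725,0.0625,0],
    [0.0375,-0.0725,0.0375,0],
    [0.0375,-0.0725,0.0038,0],
    [0.0375,-0.0725,0,0],
    [0.0375,-0.0725,0,0]
  ]
}}

```text
time: 8.82
ee_pos: [0.5632, -0.1746, 0.0387]
tcp_rot: [-179.9, 0.2, 5.7]
wrist_force: [-0.4, -0.1, 1.0]
opening: 0.0002
grasp_force: 0.0
```

```bash
python3 - <<'E'
from m import *
a=snap('top')[160:265,210:370,::-1];b=snap('side')[130:260,195:365,::-1]
a=cv2.resize(a,(400,262),interpolation=cv2.INTER_CUBIC);b=cv2.resize(b,(400,306),interpolation=cv2.INTER_CUBIC)
cv2.imwrite('pics/c4.png',np.vstack([a,b]))
o=get_obs();print(o['time'],o['ee_pos'],o['wrist_force'])
E
```

```text
8.9167 [ 0.56500641 -0.17514426  0.04149822] [-0.20650287 -0.80638852  0.71255945]
```

View pics/c4.png

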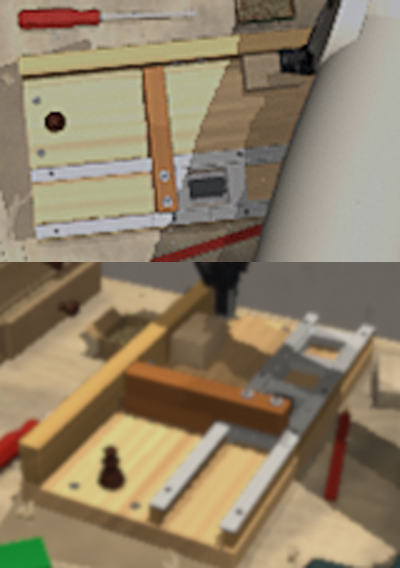

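The block is on the fence and the fingertips are at its right end, at top crop (295,60). Now I slide it along.

Scaled: 9 cm / 80 = 0.1125, 8.6 cm / 80 = 0.1075.

{"api": "servo_tool", "payload": {
  "moves": [
    [-0.0005,0.005,0,0],
    [-0.001,0.01,0,0],
    [-0.0015,0.015,0,0],
    [-0.0021,0.0213,0,0],
    [-0.0028,0.0275,0,0],
    [-0.0034,0.0338,0,0],
    [-0.004,0.04,0,0],
    [-0.0046,0.0463,0,0],
    [-0.0053,0.0525,0,0],
    [-0.0059,0.0588,0,0],
    [-0.0065,0.065,0,0],
    [-0.0071,0.0713,0,0],
    [-0.0078,0.0775,0,0],
    [-0.0084,0.0838,0,0],
    [-0.009,0.09,0,0],
    [-0.0096,0.0963,0,0],
    [-0.0103,0.1025,0,0],
    [-0.0108,0.1075,0,0],
    [-0.0113,0.1125,0,0],
    [-0.0113,0.1125,0,0]
  ]
}}

```text
time: 10.58
ee_pos: [0.5558, -0.0846, 0.0403]
tcp_rot: [-180.0, 0.0, 5.8]
wrist_force: [-0.6, -0.0, 0.2]
opening: -0.0005
grasp_force: 0.0
```

Scaled: 0.9 cm / 80 = 0.0113, 0.7 cm / 80 = 0.0088.

{"api": "servo_tool", "payload": {
  "moves": [
    [-0.0004,0.0031,0,0],
    [-0.0006,0.0063,0,0],
    [-0.0009,0.0088,0,0],
    [-0.0011,0.0113,0,0],
    [-0.0011,0.0113,0,0]
  ]
}}

```text
time: 11.0
ee_pos: [0.555, -0.076, 0.0403]
tcp_rot: [-180.0, 0.0, 5.7]
wrist_force: [-0.1, 0.6, -0.1]
opening: -0.0003
grasp_force: 0.0
```

Scaled: 0.4 cm / 80 = 0.005, 0.3 cm / 80 = 0.0038.

{"api": "servo_tool", "payload": {
  "moves": [
    [-0.0003,0.0019,0,0],
    [-0.0004,0.0038,0,0],
    [-0.0005,0.005,0,0],
    [-0.0005,0.005,0,0]
  ]
}}

```text
time: 11.33
ee_pos: [0.5546, -0.0721, 0.0403]
tcp_rot: [-180.0, 0.0, 5.7]
wrist_force: [0.2, 0.1, -0.2]
opening: -0.0
grasp_force: 0.0
```

Scaled: 0.3 cm / 80 = 0.0038, 0.15 cm / 80 = 0.0019.

{"api": "servo_tool", "payload": {
  "moves": [
    [-0.0003,0.0019,0,0],
    [-0.0004,0.0038,0,0],
    [-0.0004,0.0038,0,0]
  ]
}}

```text
time: 11.58
ee_pos: [0.5543, -0.0692, 0.0403]
tcp_rot: [180.0, -0.0, 5.7]
wrist_force: [0.1, -0.3, -0.1]
opening: -0.0001
grasp_force: 0.3
```

Scaled: 0.3 cm / 80 = 0.0038, 0.2 cm / 80 = 0.0025.

{"api": "servo_tool", "payload": {
  "moves": [
    [-0.0003,0.0013,0,0],
    [-0.0003,0.0025,0,0],
    [-0.0004,0.0038,0,0],
    [-0.0004,0.0038,0,0]
  ]
}}

```text
time: 11.92
ee_pos: [0.5542, -0.067, 0.0405]
tcp_rot: [179.9, -0.0, 5.7]
wrist_force: [1.4, -5.7, 0.0]
opening: 0.0002
grasp_force: 2.9
```

```bash
python3 - <<'E'
from m import *
a=snap('top')[160:265,210:370,::-1];b=snap('side')[130:260,195:365,::-1]
a=cv2.resize(a,(400,262),interpolation=cv2.INTER_CUBIC);b=cv2.resize(b,(400,306),interpolation=cv2.INTER_CUBIC)
cv2.imwrite('pics/c5.png',np.vstack([a,b]))
o=get_obs();print(o['time'],o['ee_pos'],o['wrist_force'])
E
```

```text
12.0167 [ 0.55418267 -0.06700652  0.04042382] [ 0.27224996 -6.05419526 -0.09708186]
```

View pics/c5.png

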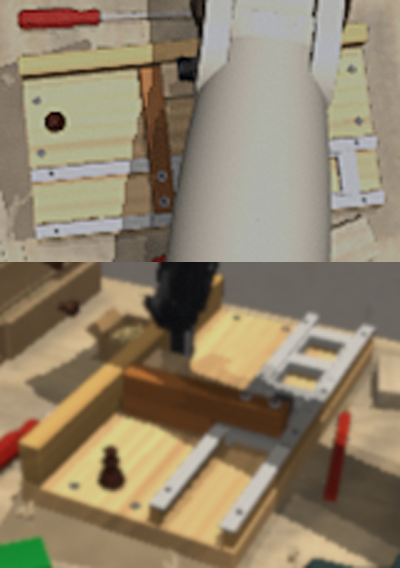

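The block is butted on the stop at 6 N. I press it once more to the fence at its new place, in case it turned.

Scaled: 5 cm / 80 = 0.0625, -4.6 cm / 80 = -0.0575.

{"api": "servo_tool", "payload": {
  "moves": [
    [0.0006,-0.0063,0,0],
    [0.0013,-0.0125,0,0],
    [0.0013,-0.0125,0.0313,0],
    [-0.0125,-0.0125,0.0625,0],
    [-0.0375,0.0125,0.0625,0],
    [-0.0575,0.045,0.0625,0],
    [-0.0575,0.045,0.0625,0],
    [-0.0575,0.045,0.0313,0],
    [-0.0575,0.045,0.0038,0],
    [-0.0575,0.045,0,0],
    [-0.0525,0.0455,0,0],
    [-0.0475,0.046,0,0],
    [-0.0438,0.0464,0,0],
    [-0.0419,0.0465,0,0],
    [-0.0419,0.0465,0,0]
  ]
}}

```text
time: 13.27
ee_pos: [0.5215, -0.0292, 0.0412]
tcp_rot: [180.0, -0.1, 5.7]
wrist_force: [-0.5, -0.3, -0.1]
opening: 0.0001
grasp_force: 0.0
```

Scaled: 0.25 cm / 80 = 0.0031, 0.2 cm / 80 = 0.0025.

{"api": "servo_tool", "payload": {
  "moves": [
    [0.0013,0.0001,0,0],
    [0.0025,0.0003,0,0],
    [0.0031,0.0003,0,0],
    [0.0031,0.0003,0,0]
  ]
}}

```text
time: 13.6
ee_pos: [0.5222, -0.029, 0.0405]
tcp_rot: [180.0, 0.1, 5.7]
wrist_force: [-5.3, -0.8, 4.9]
opening: 0.0
grasp_force: 2.8
```

Scaled: -27 cm / 80 = -0.3375, -25 cm / 80 = -0.3125.

{"api": "servo_tool", "payload": {
  "moves": [
    [-0.0063,-0.0006,0,0],
    [-0.0125,-0.0013,0,0],
    [-0.0125,-0.0013,0.0375,0],
    [-0.0125,-0.0125,0.075,0],
    [-0.025,-0.0625,0.0875,0],
    [-0.0375,-0.1125,0.0875,0],
    [-0.05,-0.1625,0.0875,0],
    [-0.0625,-0.2125,0.0875,0],
    [-0.075,-0.2625,0.0875,0],
    [-0.0875,-0.3125,0.0875,0],
    [-0.1,-0.3375,0.0875,0],
    [-0.1,-0.3375,0.0875,0]
  ]
}}

```text
time: 14.6
ee_pos: [0.4409, -0.3024, 0.1101]
tcp_rot: [180.0, 0.0, 5.5]
wrist_force: [-0.3, 0.9, -0.8]
opening: 0.0001
grasp_force: 0.0
```

```bash
python3 - <<'E'
from m import *
a=snap('top')[160:265,210:370,::-1];b=snap('side')[130:260,195:365,::-1]
a=cv2.resize(a,(480,315),interpolation=cv2.INTER_CUBIC)
b=cv2.resize(b,(367,280),interpolation=cv2.INTER_CUBIC)
b=np.pad(b,((0,0),(0,113),(0,0)))
cv2.imwrite('pics/c6.png',np.vstack([a,b]))
o=get_obs();print(o['time'],o['ee_pos'],o['wrist_force'])
E
```

```text
14.7 [ 0.4423229  -0.29945076  0.11018927] [0.38318646 0.38306574 0.12914259]
```

View pics/c6.png

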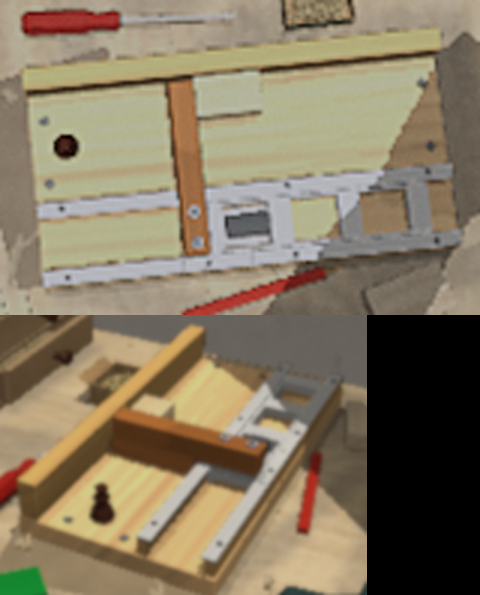

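The block now lies on the fence and at the stop, top crop (230,95). I give its end one last light touch, because the fence push may have turned it slightly.

Scaled: 23.1 cm / 80 = 0.2888, 11.3 cm / 80 = 0.1413.

{"api": "servo_tool", "payload": {
  "moves": [
    [0.025,0.0438,0,0],
    [0.05,0.0875,0,0],
    [0.075,0.1313,0,0],
    [0.1,0.175,0,0],
    [0.125,0.2188,0,0],
    [0.1413,0.2563,0,0],
    [0.1413,0.2625,0,0],
    [0.1413,0.2625,-0.0375,0],
    [0.1413,0.2625,-0.075,0],
    [0.1413,0.2625,-0.0875,0],
    [0.1413,0.2625,-0.0875,0],
    [0.1406,0.27,-0.0875,0],
    [0.14,0.2763,-0.0875,0],
    [0.1394,0.2825,-0.0875,0],
    [0.139,0.2863,-0.0875,0],
    [0.1388,0.2888,-0.0875,0],
    [0.1388,0.2888,-0.0875,0]
  ]
}}

```text
time: 16.12
ee_pos: [0.5543, -0.0675, 0.041]
tcp_rot: [180.0, -0.1, 5.7]
wrist_force: [1.3, -0.1, 0.2]
opening: -0.0
grasp_force: 0.0
```

Scaled: 0.2 cm / 80 = 0.0025, 0.1 cm / 80 = 0.0013.

{"api": "servo_tool", "payload": {
  "moves": [
    [-0.0001,0.0013,0,0],
    [-0.0003,0.0025,0,0],
    [-0.0003,0.0025,0,0]
  ]
}}

```text
time: 16.37
ee_pos: [0.5541, -0.067, 0.0407]
tcp_rot: [179.9, -0.0, 5.7]
wrist_force: [1.0, -6.7, 2.1]
opening: -0.0003
grasp_force: 3.0
```

Firm contact at the same place as before. I retreat and check against the measurements.

Scaled: -23 cm / 80 = -0.2875, -20 cm / 80 = -0.25.

{"api": "servo_tool", "payload": {
  "moves": [
    [0.0006,-0.0063,0,0],
    [0.0013,-0.015,0,0],
    [0.0013,-0.015,0.0375,0],
    [0,-0.015,0.075,0],
    [-0.0125,-0.05,0.0875,0],
    [-0.0375,-0.1,0.0875,0],
    [-0.0625,-0.15,0.0875,0],
    [-0.0875,-0.2,0.0875,0],
    [-0.1125,-0.25,0.0875,0],
    [-0.1375,-0.2875,0.0875,0],
    [-0.1375,-0.2875,0.0875,0]
  ]
}}

```text
time: 17.28
ee_pos: [0.4406, -0.3005, 0.1102]
tcp_rot: [180.0, 0.1, 5.5]
wrist_force: [0.4, -0.2, -0.3]
opening: 0.0002
grasp_force: 0.0
```

```bash
python3 - <<'E'
from m import *
a=snap('top')[160:265,210:370,::-1]; ref=cv2.imread('pics/c6.png')[:315]
n=cv2.resize(a,(480,315),interpolation=cv2.INTER_CUBIC)
d=cv2.absdiff(n,ref)[60:130,20:280]; print('max diff near stop/block/foot',d.max(),(d.max(2)>30).sum())
d=cv2.absdiff(n,ref)[190:280,20:300]; print('bar',d.max(),(d.max(2)>30).sum())
o=get_obs();print(o['time'],o['ee_pos'],o['wrist_force'])
job_done()
E
```

```text
max diff near stop/block/foot 13 0
bar 48 22
17.3333 [ 0.44140306 -0.29946849  0.11017616] [-0.12008736 -0.3668041  -0.17239883]
the job is handed in; nothing more can be done
```

The job is handed in at 17.3 s: the stop bar is locked one notch to the right with the key up, and the pine block is against the fence and butted on the stop; I have no verdict on how it was judged.

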